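# Close the light-curing unit and start the cure

### The job

The denture cast is already on the turntable of the light-curing unit. With the gripper's fingertips only, push the raised amber lid gently down until it is fully shut, then reach into the round well in the console, press the sunken green start key right down, keep it down for a full second and let it come up again. Grip and lift nothing, start only with the lid shut, leave the red stop key alone, and do not shift the cast or the things on the bench.

Things in the scene. Friction and masses are not known exactly. Their poses are not given: they have to be found in the camera images.
- curing_unit: white light-curing unit fixed to the bench, 310 mm deep (its x) x 240 mm wide (its y). Origin: centre of its underside; x points from its front (console) to its rear (hinge), y to the left seen from the front. Console (x -155 to -35 mm): top 85 mm above the bench, flat but for the well and the stop key. Chamber (x -35 to +155 mm): walls up to 108 mm, open on top, under the lid
- lid (a joint): angle of the lid in rad: 0 = fully shut, grows as the free front edge rises; starts between 0.5 and 0.95. Stiff friction hinge: the lid stays wherever it is left, at any angle; pushing it down near its front edge takes about 1 to 3 N
- lid_hinge (a point): point on the lid's hinge axis (which runs along the unit's y), middle of the width, level with the lid's underside, 108.5 mm above the bench, x = +155, y = 0 mm in the unit's frame. The lid is a flat slab, 190 mm from hinge to front edge, 240 mm wide, 12 mm thick: white frame, amber pane, with a green-grey lip (90 mm wide, 13 mm long) on the middle of the front edge
- lid_pad (a point): point on the middle line of the lid's outer face (the upper one when shut), 170 mm from the hinge axis along the lid and 12 mm out from its underside; moves with the lid, 120.5 mm above the bench when shut. Its x points from the front edge to the hinge, z out of the outer face; while the lid is open that face looks up and to the unit's rear, away from the console
- lid_liner: black inner liner, the lowest 4 mm of the lid all over its underside and under the lip, with the pane showing through; turns with the lid, origin at lid_hinge, x from the front edge to the hinge. Pushing the outer face never touches it; fingers that grip the lid or reach under it do
- well_mouth (a point): centre of the mouth of the round vertical well, at the top of the black square insert in the console (68 x 68 mm, upper face 86 mm above the bench); in the unit's frame x = -110, y = -50 mm. The well is 48 mm in diameter with rigid walls and 31 mm deep; fingertips shut together fit in
- start_key_top (a point): centre of the top of the green start key (36 mm diameter) at the bottom of the well, 21 mm below the mouth when released, straight below well_mouth; it goes down with the key
- start_key (a joint): travel of the green start key in m: 0 = up, 0.006 = right down; spring return, about 2 N to start moving and 5 N to reach the bottom stop, where it is rigid
- stop_key_top (a point): centre of the top of the red stop key (22 mm diameter), which stands 15 mm proud of the console at x = -110, y = +85 mm in the unit's frame, top 100 mm above the bench
- stop_key (a joint): travel of the red stop key in m: 0 = up, 0.006 = down; not to be pressed
- turntable (a point): centre of the upper face of the fixed steel turntable (80 mm diameter) inside the chamber, 61 mm above the bench
- workpiece: loose dental cast with pink denture on the turntable, 58 x 50 x 32 mm, origin under its centre; below the lid, clear of it when shut by about 15 mm
- stone_model: loose buff stone cast, 62 x 54 x 36 mm, beside the unit on its left; origin under its centre
- wax_spool: loose blue spool of wax wire, 64 mm diameter, 50 mm high, standing on its end beside the unit on its left; origin under its centre
- liquid_bottle: loose amber bottle with black cap, 48 mm diameter, 95 mm high, standing beside the unit on its right; origin under its centre
- clear_box: loose clear open box, 80 x 60 x 30 mm, beside the unit on its right; origin under its centre
- mixing_bowl: loose green mixing bowl, 110 mm diameter, 65 mm high, on the bench farther right; origin under its centre
- bench_brush: loose flat brush lying on the bench farther left, about 170 mm long, 62 mm wide, 16 mm high; origin under its steel ferrule, bristles towards its +x

How it is judged (in metres and radians):
On the way, in this order (a step that is already met when the one before it is completed fails the run):
1. the lid is fully shut (value of joint lid below 0.05 rad), for 0.2 s.
2. with the lid shut, the start key is kept right down (value of joint lid below 0.05 rad and value of joint start_key above 0.0045 m), for 0.8 s.
At the end, for the whole second after the job is handed in: The lid is shut (below 0.05 rad), the start key has been held at least 4.5 mm down for 0.8 s with the lid shut and is up again (under 1.5 mm), the stop key is up, the cast stands on the turntable within 12 mm of where it was, and the other loose things are within 20 mm of theirs (value of joint lid below 0.05 rad and value of joint each of start_key, stop_key below 0.0015 m and distance of workpiece from where it was at the start of the episode below 0.012 m and angle between workpiece's own z axis and vertical below 0.1 rad and horizontal distance between workpiece and turntable below 0.03 m and distance of each of stone_model, wax_spool, liquid_bottle, clear_box, mixing_bowl, bench_brush from where it was at the start of the episode below 0.02 m); the robot touches nothing.
It fails at once if the start key is pressed with the lid open, or the stop key is pressed ((value of joint start_key above 0.003 m and value of joint lid above 0.1 rad) or value of joint stop_key above 0.002 m).
It fails at once if the lid slams shut (over 1.8 rad/s in its last 0.15 rad) or is lifted farther open (over 1.1 rad) ((value of joint lid below 0.15 rad and velocity of joint lid below -1.8 rad/s) or value of joint lid above 1.1 rad).
It fails at once if the lid is gripped or hooked from below (fingers on its black inner liner) (contact force between the fingers and lid_liner above 3 N).
It fails at once if the cast is shifted or lifted by over 15 mm or tipped (distance of workpiece from where it was at the start of the episode above 0.015 m or angle between workpiece's own z axis and vertical above 0.2 rad).
It fails at once if a loose thing on the bench is shifted or lifted by over 25 mm, or knocked over (distance of any of stone_model, wax_spool, liquid_bottle, clear_box, mixing_bowl, bench_brush from where it was at the start of the episode above 0.025 m or angle between any of stone_model, wax_spool, liquid_bottle, clear_box, mixing_bowl, bench_brush's own z axis and vertical above 0.35 rad).
It also fails if it takes over 45 s, if anything falls off the work surface, if the arm or the gripper's body presses on something with over 40 N, if the wrist force passes 120 N, or if a joint passes its speed limit or range.

### The arm

A 6-joint arm with a two-finger parallel gripper is mounted at the origin on the work surface. World frame = base frame: x ahead of the robot, y to its left, z up, the work surface at z = 0. Lengths are in m, angles in degrees, forces in N, time in s.
With the tool pointing down it reaches from about 0.35 to 0.875 m from the base axis. Payload 4.2 kg.
Tool frame: the origin (TCP) lies midway between the tips of the shut fingers; the grasp point (between the pads) lies 19 mm behind it; z points along the fingers, y is the line along which they close (so a half turn about z gives the same grasp; the last joint's range is limited). The gripper opens to 87 mm and grips with 3 to 60 N. Pads are 19 mm wide; open, the fingers measure 117 mm over their backs; the gripper's body (75 mm by 190 mm) begins 51 mm behind the grasp point.
Start: joints at [-53.594, 22.042, 0.453, 0, -68.411, -14.817], TCP at [0.23, -0.581, 0.188] pointing down, gripper open.
Joint ranges: [-179.83, 179.83], [-69.29, 118.12], [-61.27, 80.66], [-181.25, 117.63], [-171.15, -9.14], [-177.46, 177.46]. Speed limits (degrees/s): [159.86, 159.86, 180, 180, 180, 180].

### API

Orientations are given as a 3x3 rotation matrix whose columns are the frame's x, y, z axes.
In Python, from station import r, cams gives the robot as it stands.
- The arm moves only by the tool play_rows, never from a script. Its argument "commands" is text: rows parted by semicolons, each of 6 numbers parted by spaces: the shift along the world's x, y, z normalised to -1 to 1, where 1 is 30 mm, then the turn, a rotation vector about the world's x, y, z normalised to -1 to 1, where 1 is 0.15 rad. A call has 1 to 20 rows; each row shifts and turns the commanded pose from where the row before left it; what a row does not reach is not made up. A row lasts 1/10 s, in which the tool goes at most 50 mm and 8.59 degrees, less where a joint would pass 70% of its speed; a pose out of reach is approached as far as the arm can. A call with a number of a shift or a turn outside -1 to 1 is refused whole. A call with a gripper value outside its range is refused whole. "grip" is the finger opening in mm, from 0 to 87, set as the call begins (left out, the last holds). The fingers move at their own pace and stop on an object; the grip force is fixed at half the most. Time passes only in rows, so rows that do not move let the fingers close. It gives the time, the measured TCP pose, the force, the opening and the grip force at its end, in the units of the state.
- r.sense(): the state, without advancing time (a new reading comes with each control period).
- cams.capture(name): name is "scene" or "top" or "wrist"; returns (picture, depth): 384x512x3 uint8, blue, green, red; 384x512 float32, m along the optical axis (not along the pixel's ray), 0 where there is no reading.
- cams.camera_info(name): a dict with "mtx" (3x3 intrinsics, pixels), "R" (3x3) and "t" (3): a world point X has camera coordinates R X + t. Camera axes: x right, y down, z forward; pixel columns grow to the right and rows downward; lengths in m; the calibration is good to about 2 mm. A picture is of the moment at which its call begins: read the wrist's pose just before it. camera_info takes no time and is no camera call; for the wrist camera it gives the pose at the moment of the call.
- r.finish_job(): hands the job in; it is judged then, once.
The state is a dict: "time_s": time; "joints": joint angles; "joint_velocities": joint speeds; "effort": joint torques, N m; "tcp_pos": TCP position; "ee_rot": TCP orientation; "wrist_force": force on the tool from outside, world axes, zero at the start; "moment": the same for the moment, N m; "gripper_width": opening from 0.0 (shut) to 1.0 (fully open); "gripper_force": force on a finger pad.
Only numpy, scipy, OpenCV 4.12 (cv2) and the standard library are available. Lean on these libraries where they do the work, as an engineer would, in place of code of your own. Each camera call takes 0.05 s, during which the arm holds its last target. There are 200 camera calls.

## Working session

There is one attempt and no reset: what is moved stays moved. The work goes in short steps, Python scripts to look and compute and a tool call to move; the robot and the scene stay as the last step left them, time stands still between calls to the robot, and variables do not carry over. Pictures are saved under pics/ and viewed, at most 10 in all, crops included, and the job is handed in when it is done.

Besides the shell and the picture viewer there is one more tool, called after "Request:" as name(argument=value, ...), one argument or row to a line, values as JSON. play_rows: Moves the arm, as the interface text tells. Scaled input: -1 to 1 covers 30 mm each way for a shift and 0.15 rad each way for a turn. Its arguments: {"type":"object","properties":{"commands":{"type":"string"},"grip":{"type":"number"}},"required":["commands"]}

```bash
mkdir -p pics; ls; cat > h.py <<'E'
import numpy as np, cv2
from station import r, cams
def pts(name):
    ci=cams.camera_info(name); im,d=cams.capture(name)
    K,R,t=[np.array(ci[k],float) for k in("mtx","R","t")]; t=t.ravel()
    v,u=np.mgrid[:d.shape[0],:d.shape[1]]
    c=np.stack([(u-K[0,2])/K[0,0]*d,(v-K[1,2])/K[1,1]*d,d],-1)
    P=(c-t)@R; P[d==0]=np.nan
    return im,d,P
E
python3 - <<'E'
from h import *
for n in("scene","top"):
    im,d,P=pts(n); cv2.imwrite(f"pics/{n}0.png",im); np.savez(f"{n}0.npz",im=im,P=P)
    ci=cams.camera_info(n); print(n,-np.array(ci["R"]).T@np.array(ci["t"]).ravel())
print(r.sense())
E
```

```text
pics
scene [0.38819666 0.87914664 0.92598309]
top [0.37172729 0.01016242 1.28891658]
{'time_s': 0.1, 'joints': array([-5.35965031e+01,  2.20859789e+01,  3.88481296e-01, -2.55384674e-02,
       -6.84118635e+01, -1.48157125e+01]), 'joint_velocities': array([ 0.02473423, -0.09499333,  0.15030189,  0.05144509, -0.04690087,
       -0.07598768]), 'effort': array([-3.68038018e-04, -3.91689849e+01,  1.87934786e+01,  4.23187003e+00,
        1.34842916e-02, -7.77501259e-05]), 'tcp_pos': array([ 0.22973807, -0.58059612,  0.18737842]), 'ee_rot': array([[-9.29915387e-01, -3.67772666e-01, -7.99153525e-04],
       [-3.67773524e-01,  9.29913683e-01,  1.78218252e-03],
       [ 8.77057800e-05,  1.95118646e-03, -9.99998093e-01]]), 'wrist_force': array([-0.72469945,  0.0066326 ,  0.67809009]), 'moment': array([-0.05778325, -0.02085401, -0.00356248]), 'gripper_force': 0.0, 'gripper_width': 0.9983827448356006}
```

View pics/scene0.png

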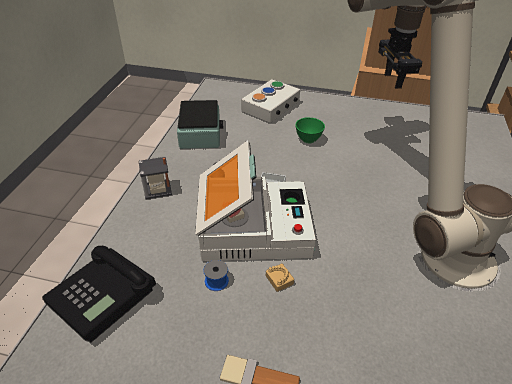

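View pics/top0.png

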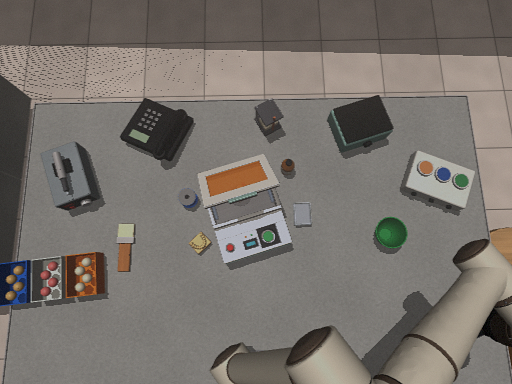

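The scene picture shows the unit with its lid about half open. In the top picture the red key is at (230,247), the green key at (268,236), the amber pane at (238,180) and the lip at about (243,195). I'll measure these now.

```bash
python3 - <<'E'
from h import *
def blob(m):
    n,l,s,c=cv2.connectedComponentsWithStats(m.astype(np.uint8))
    i=1+np.argmax(s[1:,4]); return l==i,s[i,4],c[i]
for n,bx in(("top",(195,150,300,270)),("scene",(190,140,320,262))):
    z=np.load(n+"0.npz"); im,P=z["im"],z["P"]
    ci=cams.camera_info(n);K,R,t=[np.array(ci[k],float) for k in("mtx","R","t")];C=-R.T@t.ravel()
    h=cv2.cvtColor(im,cv2.COLOR_BGR2HSV); H,S,V=h[...,0],h[...,1],h[...,2]
    box=np.zeros(H.shape,bool); box[bx[1]:bx[3],bx[0]:bx[2]]=1
    def ray(c,zz):
        d=R.T@np.linalg.inv(K)@[c[0],c[1],1]; return C+d*(zz-C[2])/d[2]
    for nm,m,zz in(("red",((H<6)|(H>174))&(S>150)&(V>90),.100),("green",(H>45)&(H<80)&(S>120)&(V>50),.065),("black",(V<45),.086)):
        b,a,c=blob(m&box); print(n,nm,a,c,ray(c,zz),np.nanmedian(P[b],0))
    b,a,c=blob((H>6)&(H<20)&(S>150)&(V>90)&box)
    Q=P[b];Q=Q[~np.isnan(Q[:,0])]; 
    for _ in range(3):
        m=Q.mean(0);nv=np.linalg.svd(Q-m,full_matrices=0)[2][2];e=abs((Q-m)@nv);Q=Q[e<max(.004,2*np.median(e))]
    nv*=np.sign(nv[2]); print(n,"pane",a,c,m,"n",nv,"angle",np.arccos(nv[2]),"yaw",np.degrees(np.arctan2(nv[1],nv[0])),e.max())
E
```

```text
top red 29 [229.5862069  247.27586207] [0.44876176 0.08383157 0.1       ] [0.44952357 0.08260433 0.10088143]
top green 64 [267.609375 235.921875] [ 0.48694614 -0.04514019  0.065     ] [ 0.48646978 -0.04612808  0.06538318]
top black 9 [272.55555556 230.77777778] [ 0.50201939 -0.0615022   0.086     ] [ 0.50317143 -0.06408022  0.0780894 ]
top pane 1123 [235.10952805 178.00979519] [0.66689188 0.05966549 0.17367904] n [0.6263047  0.18267265 0.75787409] angle 0.7107480076281582 yaw 16.260242070407788 0.0036861777662543665
scene red 44 [297.29545455 227.09090909] [0.44888499 0.08755248 0.1       ] [0.44912024 0.08609651 0.09815814]
scene green 43 [291.23255814 199.6744186 ] [ 0.48719013 -0.05305602  0.065     ] [ 0.48706265 -0.05360001  0.06385672]
scene black 287 [291.81533101 195.4912892 ] [ 0.48621718 -0.04866075  0.086     ] [ 0.48769255 -0.06300819  0.08408113]
scene pane 1410 [221.6177305  187.30851064] [0.66589864 0.06031447 0.17257174] n [0.62695381 0.18267731 0.75733607] angle 0.7115722825864437 yaw 16.24468780650572 0.003586163221136558
```

Request:
play_rows(
  commands="0 0 1 0 0 -0.62; 0 0 1 0 0 0; 0 0 1 0 0 0; 0 0 1 0 0 0; 0.5 0.9 0 0 0 0; 0.5 0.9 0 0 0 0; 0.5 0.9 0 0 0 0; 0.5 0.9 0 0 0 0; 0.5 0.9 0 0 0 0; 0.5 0.9 0 0 0 0; 0.5 0.9 0 0 0 0; 0.5 0.9 0 0 0 0; 0.5 0.9 0 0 0 0; 0.5 0.9 0 0 0 0; 0.5 0.9 0 0 0 0; 0.5 0.9 0 0 0 0; 0.5 0.9 0 0 0 0; 0.5 0.9 0 0 0 0; 0.5 0.9 0 0 0 0; 0.5 0.9 0 0 0 0",
  grip=0,
)

```text
time_s: 2.1
tcp_pos: [0.4701, -0.1478, 0.308]
ee_rot: [[-0.96, -0.28, -0.001], [-0.28, 0.96, 0.0], [0.001, 0.0, -1.0]]
wrist_force: [1.3, -0.6, -0.4]
gripper_width: 0.008
gripper_force: 0.0
```

Request:
play_rows(
  commands="0.59 0.8 0 0 0 0; 0.59 0.8 0 0 0 0; 0.59 0.8 0 0 0 0; 0.59 0.8 0 0 0 0; 0.59 0.8 0 0 0 0; 0.59 0.8 0 0 0 0; 0.59 0.8 0 0 0 0; 0.59 0.8 0 0 0 0; 0 0 -0.5 0 0 0; 0 0 -0.5 0 0 0; 0 0 -0.5 0 0 0; 0 0 0 0 0 0; 0 0 0 0 0 0",
)

```text
time_s: 3.4
tcp_pos: [0.6116, 0.0427, 0.2633]
ee_rot: [[-0.96, -0.28, -0.001], [-0.28, 0.96, -0.001], [0.001, -0.0, -1.0]]
wrist_force: [0.0, 1.3, 0.6]
gripper_width: 0.005
gripper_force: 0.0
```

```bash
python3 - <<'E'
from h import *
im,d,P=pts("scene"); cv2.imwrite("pics/s1.png",cv2.resize(im[80:300,130:400],None,fx=2.5,fy=2.5))
print(r.sense()["tcp_pos"],r.sense()["wrist_force"])
E
```

```text
[0.61193377 0.04278819 0.26402526] [-0.42020464  0.27036519  0.13996265]
```

View pics/s1.png

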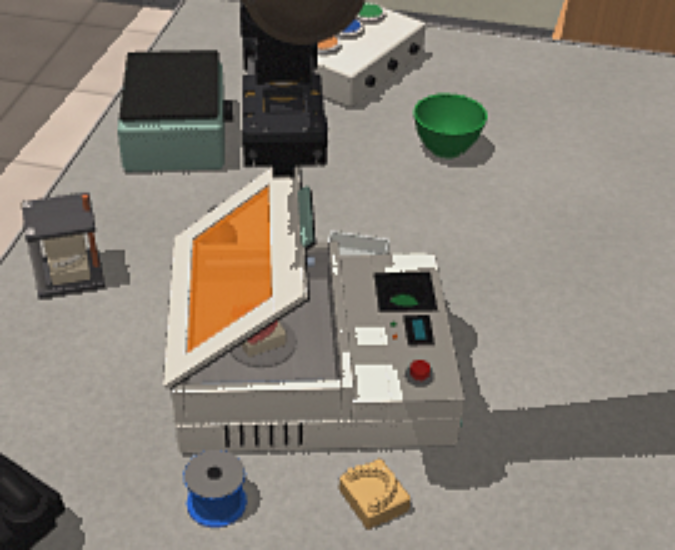

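Gripper hovers above the lid behind its front edge (crop about (285,165)), and the lid is unmoved. Next I'll compute the closing arc.

```bash
python3 - <<'E'
from h import *
a=np.radians(16.3);ux=np.array([np.cos(a),np.sin(a)]);H=np.array([.7274,.0773])
th=np.array([.73,.711,.6,.5,.4,.3,.2,.1,0,-.03])
h=.175*np.cos(th)-.012*np.sin(th)-.0095;z=.1085+.175*np.sin(th)+.012*np.cos(th)
p=np.c_[H-h[:,None]*ux,z]; p=np.vstack([r.sense()["tcp_pos"],p]); print(p.round(4)); print((np.diff(p,axis=0)/.03).round(2))
E
```

```text
[[0.6119 0.0428 0.264 ]
 [0.619  0.0456 0.2341]
 [0.6168 0.0449 0.2318]
 [0.6044 0.0413 0.2172]
 [0.5946 0.0385 0.2029]
 [0.5863 0.036  0.1877]
 [0.5795 0.034  0.1717]
 [0.5742 0.0325 0.155 ]
 [0.5705 0.0314 0.1379]
 [0.5686 0.0308 0.1205]
 [0.5683 0.0308 0.1152]]
[[ 0.24  0.09 -1.  ]
 [-0.08 -0.02 -0.08]
 [-0.41 -0.12 -0.49]
 [-0.33 -0.1  -0.48]
 [-0.28 -0.08 -0.51]
 [-0.23 -0.07 -0.53]
 [-0.18 -0.05 -0.56]
 [-0.12 -0.04 -0.57]
 [-0.07 -0.02 -0.58]
 [-0.01 -0.   -0.18]]
```

Request:
play_rows(
  commands="0.24 0.09 0 0 0 0; 0 0 -0.5 0 0 0; 0 0 -0.5 0 0 0; -0.08 -0.02 -0.08 0 0 0; -0.2 -0.06 -0.25 0 0 0; -0.2 -0.06 -0.25 0 0 0; -0.17 -0.05 -0.24 0 0 0; -0.17 -0.05 -0.24 0 0 0; -0.14 -0.04 -0.25 0 0 0; -0.14 -0.04 -0.25 0 0 0; 0 0 0 0 0 0",
)

```text
time_s: 4.55
tcp_pos: [0.5845, 0.0357, 0.1852]
ee_rot: [[-0.96, -0.28, -0.002], [-0.28, 0.96, -0.0], [0.002, 0.0, -1.0]]
wrist_force: [-0.1, 0.2, -0.1]
gripper_width: 0.005
gripper_force: 0.0
```

```bash
python3 - <<'E'
from h import *
im,d,P=pts("scene"); cv2.imwrite("pics/s2.png",cv2.resize(im[80:300,130:400],None,fx=2.5,fy=2.5))
print(r.sense()["tcp_pos"],r.sense()["wrist_force"])
E
```

```text
[0.58509786 0.03581492 0.18577921] [0.33148501 0.6937418  0.07497472]
```

View pics/s2.png

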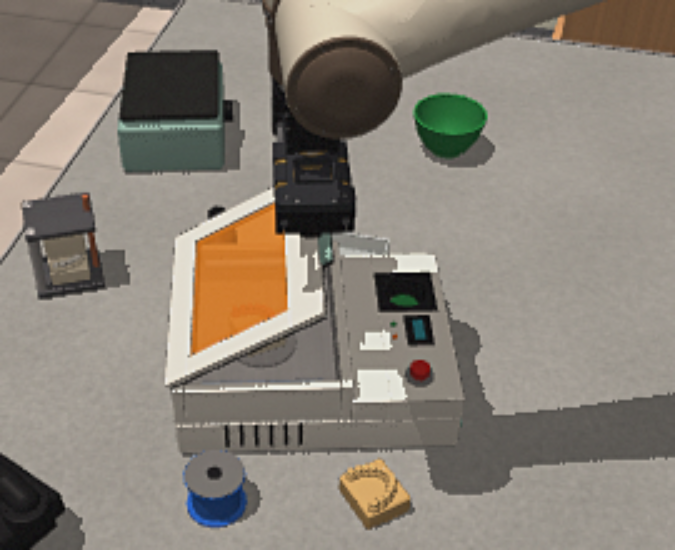

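The lid has followed the fingertips down to about 0.4 rad, with its front corner now at crop (322,312). I'll keep going down to shut.

Request:
play_rows(
  commands="-0.11 -0.03 -0.27 0 0 0; -0.11 -0.03 -0.27 0 0 0; -0.09 -0.02 -0.28 0 0 0; -0.09 -0.02 -0.28 0 0 0; -0.06 -0.02 -0.28 0 0 0; -0.06 -0.02 -0.28 0 0 0; -0.03 -0.01 -0.28 0 0 0; -0.03 -0.01 -0.28 0 0 0; 0 0 -0.1 0 0 0; 0 0 0 0 0 0",
)

```text
time_s: 5.6
tcp_pos: [0.5681, 0.0311, 0.1161]
ee_rot: [[-0.96, -0.28, -0.001], [-0.28, 0.96, -0.0], [0.001, 0.0, -1.0]]
wrist_force: [-0.2, 0.7, 0.1]
gripper_width: 0.001
gripper_force: 0.0
```

```bash
python3 - <<'E'
from h import *
im,d,P=pts("scene"); cv2.imwrite("pics/s3.png",cv2.resize(im[80:300,130:400],None,fx=2.5,fy=2.5))
h=cv2.cvtColor(im,cv2.COLOR_BGR2HSV);m=(h[...,0]>6)&(h[...,0]<20)&(h[...,1]>150)&(h[...,2]>90);m[:,:190]=0;m[:,270:]=0;m[:120]=0;m[250:]=0
Q=P[m];Q=Q[~np.isnan(Q[:,0])]
for _ in range(4):
    c=Q.mean(0);nv=np.linalg.svd(Q-c,full_matrices=0)[2][2];e=abs((Q-c)@nv);Q=Q[e<max(.004,2*np.median(e))]
print(len(Q),c,nv); print(r.sense()["tcp_pos"],r.sense()["wrist_force"])
E
```

```text
1497 [0.64840096 0.05543589 0.12931383] [0.16507056 0.04269294 0.98535731]
[0.56844026 0.03122899 0.11661106] [ 1.02886438  0.24736422 -0.44282498]
```

View pics/s3.png

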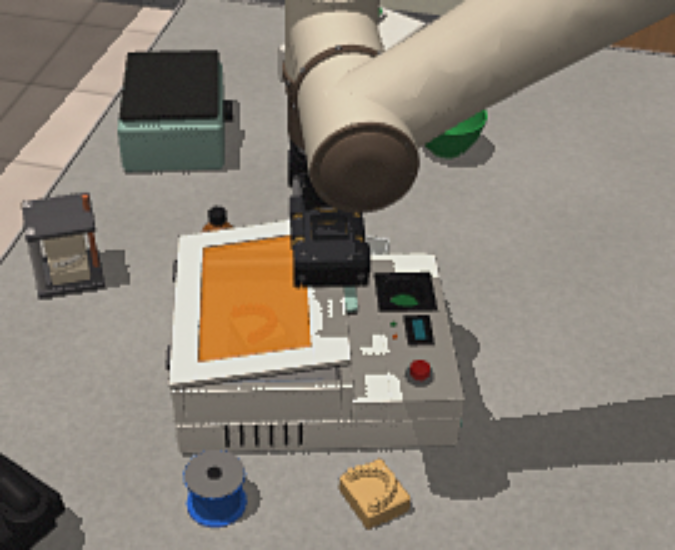

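```bash
python3 - <<'E'
from h import *
a=np.radians(16.3);ux=np.array([np.cos(a),np.sin(a)]);uy=np.array([-ux[1],ux[0]]);H=np.array([.7274,.0773])
im,d,P=pts("wrist"); cv2.imwrite("pics/w3.png",im)
for n in("scene","top","wrist"):
    im,d,P=pts(n)
    q=P[...,:2]-H; h=-(q@ux); y=q@uy
    for ylo,yhi in((.075,.11),(-.11,-.08),(-.03,.03)):
        print(n,ylo,[(int(1000*k),int(1000*np.nanmedian(P[...,2][m])),int(1000*np.nanmin(P[...,2][m])),int(m.sum())) for k in np.arange(0,.24,.02) if (m:=(abs(h-k)<.004)&(y>ylo)&(y<yhi)&(P[...,2]<.2)).sum()>3])
E
```

```text
scene 0.075 [(0, 117, -4, 29), (20, 121, -6, 30), (40, 124, 104, 26), (60, 126, 105, 28), (80, 130, 95, 33), (100, 133, -4, 30), (120, 137, 92, 34), (140, 139, 97, 30), (160, 145, 105, 30), (180, 147, 87, 47), (200, 83, 81, 27), (220, 83, 81, 30)]
scene -0.11 [(0, 119, 110, 16), (20, 123, 121, 12), (40, 123, 119, 21), (60, 127, 122, 23), (80, 131, 126, 24), (100, 133, 131, 19), (120, 135, 132, 15)]
scene -0.03 [(0, 119, 116, 23), (20, 122, 119, 43), (40, 122, 118, 41), (60, 125, 122, 43), (80, 128, 126, 46), (100, 131, 128, 44), (120, 135, 131, 42), (140, 138, 135, 26), (160, 145, 142, 18), (180, 148, 145, 14), (200, 84, 80, 38), (220, 83, 80, 40)]
top 0.075 [(0, 120, 111, 17), (20, 123, 117, 21), (160, 145, 141, 7), (180, 147, 105, 11), (200, 84, 80, 22), (220, 84, 79, 24)]
top -0.11 [(0, 120, 117, 10), (20, 124, 121, 20), (40, 125, 119, 19), (60, 128, 124, 20), (80, 131, 127, 21), (100, 133, 132, 9), (180, 128, 105, 4), (200, 84, 80, 20), (220, 84, 78, 21)]
top -0.03 [(0, 120, 116, 24), (20, 124, 122, 7), (200, 86, 78, 68), (220, 84, 78, 44)]
wrist 0.075 [(40, 127, 123, 191), (60, 130, 130, 36), (120, 140, 136, 352), (140, 143, 138, 370), (160, 147, 146, 27), (180, 150, 106, 1084), (200, 85, 84, 501), (220, 85, 84, 511)]
wrist -0.11 [(120, 137, 136, 74), (140, 143, 138, 366), (160, 147, 146, 31), (180, 150, 98, 946), (200, 86, 83, 422), (220, 85, 84, 439)]
wrist -0.03 [(160, 192, 191, 34), (180, 151, 148, 1091), (200, 148, 83, 1833), (220, 85, 83, 883)]
```

View pics/w3.png

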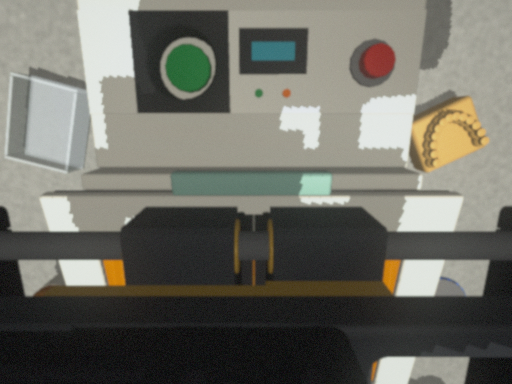

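Request:
play_rows(
  commands="0 0 0.1 0 0 0; 0 0 0.2 0 0 0; 0 0 0.4 0 0 0; 0 0 0.6 0 0 0; 0 0 0.6 0 0 0; 0 0 0.6 0 0 0; 0 0 0 0 0 0",
)

```text
time_s: 6.55
tcp_pos: [0.5705, 0.0315, 0.1961]
ee_rot: [[-0.96, -0.281, 0.008], [-0.281, 0.96, 0.001], [-0.008, -0.001, -1.0]]
wrist_force: [0.8, -0.5, -0.1]
gripper_width: 0.007
gripper_force: 0.0
```

```bash
cat >> h.py <<'E'
a=np.radians(16.3);ux=np.array([np.cos(a),np.sin(a)]);uy=np.array([-ux[1],ux[0]]);H=np.array([.7274,.0773])
def lid():
    im,d,P=pts("scene"); q=P[...,:2]-H; h=-(q@ux); y=q@uy; z=P[...,2]
    m=(h>.0)&(h<.185)&(y>-.1)&(y<.11)&(abs(y)>.05)&(z>.113)&(z<.16)
    return im,P,np.polyfit(h[m],z[m],1)
E
python3 - <<'E'
from h import *
im,P,f=lid(); print(f,r.sense()["tcp_pos"])
K,R,t=[np.array(cams.camera_info("scene")[k],float) for k in("mtx","R","t")]
p=cv2.projectPoints(np.array([r.sense()["tcp_pos"]]),cv2.Rodrigues(R)[0],t,K,None)[0].ravel(); print("tcp px",p)
th=np.array([.3,.4,.5]); c=np.c_[H-(.19*np.cos(th)-.012*np.sin(th))[:,None]*ux+.12*uy,.1085+.19*np.sin(th)+.012*np.cos(th)]
print((cv2.projectPoints(c,cv2.Rodrigues(R)[0],t,K,None)[0].reshape(-1,2)-[130,80])*2.5)
x0,y0=int(p[0])-60,max(0,int(p[1])-60)
cv2.imwrite("pics/s4.png",cv2.resize(im[y0:y0+120,x0:x0+140],None,fx=5,fy=5)); print(x0,y0)
E
```

```text
[0.16453377 0.11755357] [0.56936604 0.03147784 0.19410258]
tcp px [258.95327114 179.94064324]
[[342.21525787 340.70794752]
 [335.07838432 328.41991562]
 [326.0136269  316.5160818 ]]
198 119
```

View pics/s4.png

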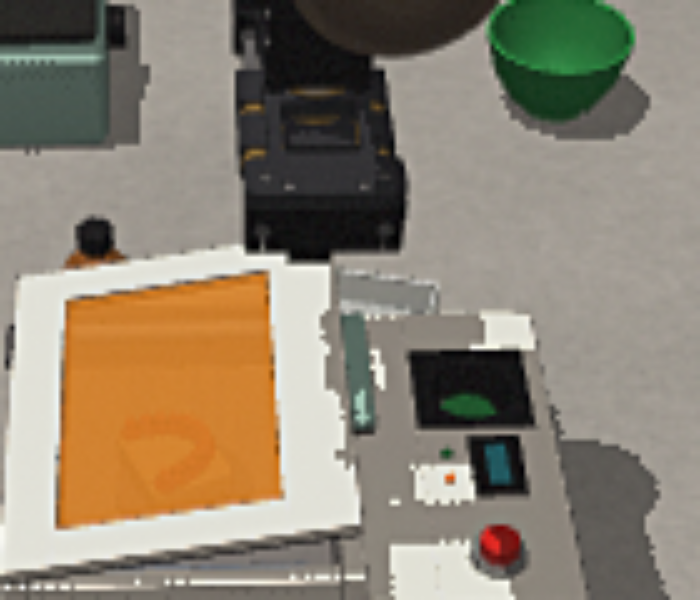

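The fingertips show at crop (310,258), but the reported TCP projects to (305,304), so the true tips seem to sit about 28 mm above it. I'll measure the gripper in its own frame.

```bash
python3 - <<'E'
from h import *
for n in("scene","top","wrist"):
    s=r.sense(); im,d,P=pts(n); T=(P-s["tcp_pos"])@s["ee_rot"]; dark=im.max(-1)<90
    print(n)
    for k in range(-100,20,8):
        m=(abs(T[...,0])<.06)&(abs(T[...,1])<.12)&(T[...,2]*1000>=k)&(T[...,2]*1000<k+8)
        if m.sum()>3: print(k,int(m.sum()),(1000*np.percentile(T[m][:,:2],[3,97],axis=0)).round().tolist(), im[m].mean(0).round())
E
```

```text
scene
-44 8 [[-9.0, 7.0], [11.0, 10.0]] [41. 44. 44.]
-36 10 [[-8.0, 6.0], [11.0, 10.0]] [122. 131. 132.]
top
wrist
-100 46 [[5.0, -5.0], [12.0, 5.0]] [27. 35. 39.]
-92 448 [[-4.0, -5.0], [7.0, 5.0]] [40. 43. 46.]
-84 157 [[-6.0, -5.0], [6.0, 5.0]] [40. 46. 51.]
-76 38 [[-8.0, -0.0], [1.0, 0.0]] [ 40.  77. 108.]
-68 13 [[11.0, -6.0], [12.0, 6.0]] [49. 53. 51.]
-60 171 [[10.0, -7.0], [12.0, 6.0]] [50. 56. 59.]
-52 164 [[10.0, -7.0], [12.0, 8.0]] [53. 59. 60.]
-44 150 [[10.0, -8.0], [12.0, 8.0]] [73. 79. 78.]
-36 19 [[10.0, -7.0], [12.0, 6.0]] [151. 158. 153.]
```

Contact height and finger depth agree: the real tips end about 30 mm short of the reported TCP. I'll allow for that and finish closing the lid.

Request:
play_rows(
  commands="0 0 -0.6 0 0 0; 0 0 -0.6 0 0 0; 0 0 -0.6 0 0 0; 0 0 -0.5 0 0 0; 0 0 -0.25 0 0 0; -0.02 0 -0.2 0 0 0; -0.02 0 -0.2 0 0 0; 0 0 -0.2 0 0 0; 0 0 -0.15 0 0 0; 0 0 -0.1 0 0 0; 0 0 -0.05 0 0 0; 0 0 0 0 0 0; 0 0 0 0 0 0",
)

```text
time_s: 8.05
tcp_pos: [0.5675, 0.0313, 0.0886]
ee_rot: [[-0.96, -0.28, 0.001], [-0.28, 0.96, 0.0], [-0.001, 0.0, -1.0]]
wrist_force: [-0.2, -0.4, 0.1]
gripper_width: 0.007
gripper_force: 0.0
```

```bash
python3 - <<'E'
from h import *
im,P,f=lid(); print(f,r.sense()["tcp_pos"],r.sense()["wrist_force"])
E
```

```text
[0.00535956 0.11784599] [0.56747792 0.0313325  0.08857253] [0.91997827 0.22691666 0.26921914]
```

Request:
play_rows(
  commands="0 0 -0.05 0 0 0; 0 0 -0.05 0 0 0; 0 0 -0.03 0 0 0; 0 0 0 0 0 0; 0 0 0 0 0 0",
)

```text
time_s: 8.6
tcp_pos: [0.5676, 0.0313, 0.0867]
ee_rot: [[-0.96, -0.281, 0.002], [-0.281, 0.96, -0.0], [-0.002, -0.001, -1.0]]
wrist_force: [-3.4, 0.1, 9.7]
gripper_width: 0.002
gripper_force: 4.9
```

Request:
play_rows(
  commands="0 0 0.3 0 0 0; 0 0 0.6 0 0 0; 0 0 0.8 0 0 0; 0 0 0.8 0 0 0; -0.45 -0.42 0 0 0 0; -0.45 -0.42 0 0 0 0; -0.45 -0.42 0 0 0 0; -0.45 -0.43 0 0 0 0; -0.45 -0.43 0 0 0 0; -0.44 -0.43 0 0 0 0; 0 0 0 0 0 0; 0 0 0 0 0 0",
)

```text
time_s: 9.8
tcp_pos: [0.4866, -0.0457, 0.1599]
ee_rot: [[-0.96, -0.279, 0.001], [-0.279, 0.96, 0.0], [-0.001, -0.0, -1.0]]
wrist_force: [-0.1, 0.4, 0.3]
gripper_width: 0.004
gripper_force: 0.0
```

```bash
python3 - <<'E'
from h import *
im,P,f=lid(); s=r.sense(); print(f,s["tcp_pos"],s["wrist_force"])
im,d,P=pts("wrist"); cv2.imwrite("pics/w5.png",im)
h=cv2.cvtColor(im,cv2.COLOR_BGR2HSV); g=(h[...,0]>45)&(h[...,0]<80)&(h[...,1]>120)
Q=P[g&(P[...,2]<.075)]; print(len(Q),np.median(Q,0) if len(Q) else 0, Q.min(0) if len(Q) else 0, Q.max(0) if len(Q) else 0)
E
```

```text
[0.00118824 0.1177209 ] [ 0.48686993 -0.04539547  0.15979833] [ 1.04221391  0.54923719 -0.75044526]
867 [ 0.4860559  -0.04652563  0.06592086] [ 0.46938098 -0.06259688  0.0637009 ] [ 0.50308602 -0.02976715  0.06835297]
```

View pics/w5.png

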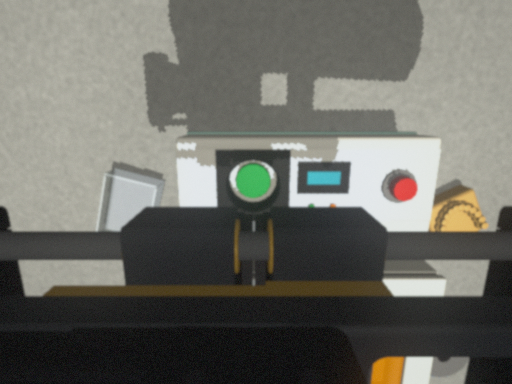

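The wrist view shows the green key at (253,182). Its measured centre is within 1 mm of the tool axis, and the lid is shut. Next I'll go down into the well.

Request:
play_rows(
  commands="0 -0.02 -0.7 0 0 0; 0 0 -0.7 0 0 0; 0 0 -0.7 0 0 0; 0 0 -0.6 0 0 0; 0 0 -0.5 0 0 0; 0 0 -0.4 0 0 0; 0 0 -0.3 0 0 0; 0 0 0 0 0 0; 0 0 -0.15 0 0 0; 0 0 -0.15 0 0 0; 0 0 0 0 0 0; 0 0 0 0 0 0",
)

```text
time_s: 11.1
tcp_pos: [0.4866, -0.0459, 0.0338]
ee_rot: [[-0.96, -0.28, 0.0], [-0.28, 0.96, 0.0], [-0.0, -0.0, -1.0]]
wrist_force: [0.4, -0.1, -0.4]
gripper_width: 0.001
gripper_force: 0.0
```

Request:
play_rows(
  commands="0 0 -0.1 0 0 0; 0 0 -0.1 0 0 0; 0 0 0 0 0 0; 0 0 0 0 0 0",
)

```text
time_s: 11.5
tcp_pos: [0.4871, -0.0458, 0.028]
ee_rot: [[-0.96, -0.28, 0.001], [-0.28, 0.96, 0.0], [-0.001, -0.0, -1.0]]
wrist_force: [0.5, 0.7, 3.0]
gripper_width: 0.011
gripper_force: 1.8
```

Request:
play_rows(
  commands="0 0 -0.1 0 0 0; 0 0 -0.08 0 0 0; 0 0 0 0 0 0; 0 0 0 0 0 0",
)

```text
time_s: 11.9
tcp_pos: [0.4872, -0.0459, 0.0249]
ee_rot: [[-0.96, -0.281, 0.002], [-0.281, 0.96, -0.001], [-0.002, -0.001, -1.0]]
wrist_force: [-6.3, 2.2, 22.6]
gripper_width: 0.002
gripper_force: 11.5
```

Force is 22.6 N, so the key is at its bottom stop. I'll hold it and then release.

Request:
play_rows(
  commands="0 0 0 0 0 0; 0 0 0 0 0 0; 0 0 0 0 0 0; 0 0 0 0 0 0; 0 0 0 0 0 0; 0 0 0 0 0 0; 0 0 0 0 0 0; 0 0 0 0 0 0; 0 0 0 0 0 0; 0 0 0 0 0 0; 0 0 0 0 0 0; 0 0 0 0 0 0",
)

```text
time_s: 13.1
tcp_pos: [0.4872, -0.0459, 0.0249]
ee_rot: [[-0.96, -0.281, 0.002], [-0.281, 0.96, -0.0], [-0.002, -0.001, -1.0]]
wrist_force: [-6.2, 2.1, 22.8]
gripper_width: 0.008
gripper_force: 11.4
```

Request:
play_rows(
  commands="0 0 0.2 0 0 0; 0 0 0.4 0 0 0; 0 0 0.5 0 0 0; 0 0 0.7 0 0 0; 0 0 0.8 0 0 0; 0 0 0.8 0 0 0; 0 0 0.8 0 0 0; 0 0 0.8 0 0 0; 0 0 0 0 0 0; 0 0 0 0 0 0",
)

```text
time_s: 14.1
tcp_pos: [0.4858, -0.0458, 0.1715]
ee_rot: [[-0.96, -0.279, -0.001], [-0.279, 0.96, 0.001], [0.001, 0.001, -1.0]]
wrist_force: [-1.1, -0.5, -0.7]
gripper_width: 0.008
gripper_force: 0.0
```

```bash
python3 - <<'E'
from h import *
im,P,f=lid(); s=r.sense(); print(f,s["tcp_pos"],s["wrist_force"])
im,d,P=pts("wrist")
h=cv2.cvtColor(im,cv2.COLOR_BGR2HSV); g=(h[...,0]>45)&(h[...,0]<80)&(h[...,1]>120)
Q=P[g&(P[...,2]<.075)]; print(len(Q),np.median(Q,0))
E
```

```text
[0.00114903 0.1176952 ] [ 0.48539357 -0.04592672  0.17085694] [ 1.07644267 -0.02628419 -0.76603683]
796 [ 0.48592521 -0.04643483  0.06593764]
```

The key is up again at z = 0.066, the lid is shut and the tool is clear.

```bash
python3 -c "
from station import r
print(r.finish_job())"
```

```text
the job is handed in; nothing more can be done
None
```

I pushed the lid fully shut, held the start key on its bottom stop for over a second and let it come up, then handed the job in at about 14 s; `finish_job()` returned no verdict.

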